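Release the lid stay and close the blue drawer box

ROBOT

A 7-joint arm with a two-finger parallel gripper is mounted at the origin on a cart in front of the work surface, level with it; the furniture and walls round the work are solid. World frame = base frame: x ahead of the robot, y to its left, z up, the work surface at z = 0. Lengths are in m, angles in rad, forces in N, time in s.
With the tool pointing down it reaches from about 0.375 to 0.925 m from the base axis. Payload 3.1 kg.
Tool frame: the origin (TCP) lies on the centre line of the jaws, within the pads' length; the fingertips stand 14 mm ahead of it and the grasp point (between the pads) lies 5 mm behind it; z points along the fingers, y is the line along which they close (so a half turn about z gives the same grasp; the last joint's range is limited). The gripper opens to 85 mm and grips with 20 to 120 N. Pads are 22 mm wide; open, the fingers measure 114 mm over their backs; the gripper's body (76 mm by 85 mm) begins 54 mm behind the grasp point. The pads swing forward as they close: fully open they stand 13 mm farther back than shut.
Start: joints at [-0.098, 0.383, 0.044, 1.598, -0.018, 1.161, -0.05], TCP at [0.65, 0, 0.245] pointing down, gripper open.
Joint ranges: [-2.61, 2.61], [-0.41, 2.15], [-1.48, 1.57], [0, 2.5], [-1.57, 4.71], [0.05, 1.97], [-2.85, 2.85]. Speed limits (rad/s): [2.79, 2.79, 3.14, 3.14, 3.14, 3.14, 3.14].

INTERFACE

Orientations are given as a unit quaternion [x, y, z, w].
In Python, from cell import state, read_camera, get_calibration, sign_off, search_frame, cut_out gives the robot as it stands. The module is installed in compiled form; this text tells all that it offers.
- The arm moves only by the shell command python3 -m creep 'ROWS'. ROWS is JSON, one flat list of numbers, 7 for each row, row after row: the shift along the tool's x, y, z in cm, then the turn, a rotation vector about the tool's x, y, z in rad, then the opening, from 0 (shut) to 1 (fully open). A call has 1 to 8 rows; each row shifts and turns the commanded pose from where the row before left it, along the tool's axes as they then stand; what a row does not reach is not made up. A row lasts 1/8 s, in which the tool goes at most 62.5 mm and 10.7 degrees, less where a joint would pass 70% of its speed; a pose out of reach is approached as far as the arm can. A call is refused whole if a number of a shift passes 6.25 or a number of a turn 0.188, either way. A call with a gripper value outside its range is refused whole. The fingers move at their own pace and stop on an object; the grip force is fixed at half the most. Time passes only in rows, so rows that do not move let the fingers close. It gives the time, the measured TCP pose, the force, the opening and the grip force at its end, in the units of the state.
- state(): the state, without advancing time (a new reading comes with each control period).
- read_camera(name): name is "scene" or "side" or "wrist"; returns (picture, depth): 420x560x3 uint8, blue, green, red; 420x560 float32, m along the optical axis (not along the pixel's ray), 0 where there is no reading.
- get_calibration(name): a dict with "K" (3x3 intrinsics, pixels), "cam_to_world" (4x4, takes a point from camera to world coordinates). Camera axes: x right, y up, looking along -z (the intrinsics and any distortion apply to the point x, -y, -z); pixel columns grow to the right and rows downward; lengths in m; the calibration is good to about 2 mm. The wrist camera is an equidistant fisheye: a pixel r from the principal point sees the ray r / f radians off the axis. A picture is of the moment at which its call begins: read the wrist's pose just before it. get_calibration takes no time and is no camera call; for the wrist camera it gives the pose at the moment of the call.
- sign_off(): hands the job in; it is judged then, once.
Trained networks look in the newest picture that a camera, given by its name, has taken for a name from the list of things; names that differ only in an ending like _2 or _b are one class to them, and where a whole thing is asked for, a point or a joint stands for the part that bears it (a point fixed in the world has none). Each returns a list of dicts, best first, with "p" (0 to 1); they miss things now and then, are a little off and sometimes report something else, mostly with a low value. They report only what shows in the picture. A call takes as long as a camera call.
- search_frame(camera, thing): "uv" ([column, row] in pixels, amid what is visible of it).
- cut_out(camera, thing): "mask" (420x560 bool, what is visible of it) and "uv" ([column, row] in pixels, amid what is visible of it).
The state is a dict: "clock": time; "qpos": joint angles; "joint_velocities": joint speeds; "joint_torque": joint torques, N m; "ee_pos": TCP position; "orientation": TCP orientation; "force": force on the tool from outside, world axes, zero at the start; "torque": the same for the moment, N m; "opening": opening from 0.0 (shut) to 1.0 (fully open); "finger_force": force on a finger pad.
Only numpy, scipy, OpenCV 4.12 (cv2) and the standard library are available. Lean on these libraries where they do the work, as an engineer would, in place of code of your own. Each camera call takes 0.05 s, during which the arm holds its last target. There are 200 camera calls.

TASK

Close the lid of the blue drawer box: by its red grip, lift the locked stay beside the lid hinge well clear of the lid's pin, then swing the lid fully shut. Leave the wooden drawer box standing open as it is, and let go of everything at the end.

Things in the scene. Friction and masses are not known exactly. Their poses are not given: they have to be found in the camera images.
- blue_drawer: Blue drawer box, fixed on the bench, level, 150 deep (x) x 140 wide (y) x 70 high, open on top, bar handle at its front. A like box in light wood stands beside it, on either side. Origin: centre of its underside; x from the handle to the hinged back, y to its left, z up. In this frame (mm): lid hinge line along y at x 75, z 70; stay pivot line along y at x -50, z 55.
- blue_stay (a joint): Angle (rad) of the stay, a flat steel bar outside the left wall (y 76 to 81 mm), pivoted near the front. 0: locked, its notch over a pin on the lid's side 55 mm from the hinge; the lid cannot swing. Grows as its back end is lifted, up and to the front, to 1.2. From 0.1 the notch is off the pin, from 0.25 the lid passes under. Stiff pivot: about 1 N at the grip lifts it; it stays where left.
- blue_stay_grip (a point): Middle of the red round grip sleeve at the stay's free back end, 16 diameter x 38 long, sticking out to the left along the box's y. Locked, it is at x 90, y 104, z 150 mm in the box's frame, 169 mm from the pivot line. Room all round for fingers from above that close along the box's x.
- blue_lid (a joint): Angle (rad) of the blue lid. 0: shut, top at z 78 mm. About 1.4 at the start: nearly upright, leaning to the front, outer face to the back, free edge 220 mm up. Flat board 150 long, 140 wide, 8 thick; its underside meets the hinge line. Stiff hinge: stays at any angle, takes 1 to 4 N near the free edge. Can be pushed shut with closed fingers from behind, then from above.
- wood_lid (a joint): Angle (rad) of the wooden box's lid, as for the blue one: about 1.4 and locked by its own stay at the start, to be left so.

How it is judged:
On the way, in this order (a step that is already met when the one before it is completed fails the run):
1. the blue stay is lifted clear of the pin while the lid still stands open (value of joint blue_stay above 0.25 rad and value of joint blue_lid above 1 rad), for 0.1 s.
2. the blue lid is shut (value of joint blue_lid below 0.09 rad), for 0.2 s.
At the end, for the whole second after the job is handed in: The blue lid lies shut (within 0.09 rad, about 13 mm at its free edge) and the wooden lid still stands open (above 1.25 rad). The stay may stand anywhere once the lid is shut (value of joint blue_lid below 0.09 rad and value of joint wood_lid above 1.25 rad); the robot touches nothing.
It fails at once if the wooden box's lid is swung away from where it stood open (value of joint wood_lid below 1.25 rad).
It also fails if it takes over 40 s, if anything falls off the work surface, if the arm or the gripper's body presses on something with over 40 N, if the wrist force passes 120 N, or if a joint passes its speed limit or range.

## Working session

There is one attempt and no reset: what is moved stays moved. The work goes in short steps, Python scripts to look and compute and a shell command to move; the robot and the scene stay as the last step left them, time stands still between calls to the robot, and variables do not carry over. Pictures are saved under pics/ and viewed, at most 10 in all, crops included, and the job is handed in when it is done.

```bash
mkdir -p pics; cat > h.py <<'E'
import numpy as np, cv2
from cell import *
def pts(cam,d,mask=None):
    c=get_calibration(cam);K=np.array(c["K"]);T=np.array(c["cam_to_world"])
    v,u=np.nonzero((d>0) if mask is None else (mask&(d>0)))
    z=d[v,u];P=np.c_[(u-K[0,2])/K[0,0]*z,-(v-K[1,2])/K[1,1]*z,-z]
    return P@T[:3,:3].T+T[:3,3]
E
python3 - <<'E'
from h import *
s=state();print(s["clock"],s["ee_pos"],s["orientation"])
ims=[]
for cam in ["scene","side"]:
    im,d=read_camera(cam);np.save(f"{cam}_d.npy",d);ims.append(im)
    print(cam,np.array(get_calibration(cam)["cam_to_world"]).round(2).tolist())
    for t in ["blue_drawer","blue_stay_grip","blue_lid","blue_stay","wood_lid"]:
        for r in cut_out(cam,t)[:2]:
            P=pts(cam,d,r["mask"]); print(t,round(r["p"],2),np.round(r["uv"]),len(P),np.median(P,0).round(3),np.percentile(P,3,axis=0).round(3),np.percentile(P,97,axis=0).round(3))
cv2.imwrite("pics/a.png",cv2.resize(np.hstack(ims),(800,300)))
cv2.imwrite("pics/a1.png",ims[0]);cv2.imwrite("pics/a2.png",ims[1])
E
```

```text
0.0 [ 6.49097567e-01 -2.99271542e-05  2.43886739e-01] [ 0.7071104   0.70710196 -0.00096507 -0.00087857]
scene [[0.25, -0.59, 0.77, 1.19], [0.97, 0.14, -0.21, -0.28], [0.02, 0.8, 0.61, 0.63], [0.0, 0.0, 0.0, 1.0]]
blue_drawer 0.68 [322. 200.] 5218 [ 0.541 -0.009  0.119] [ 0.427 -0.068  0.008] [0.557 0.066 0.214]
blue_lid 0.87 [324. 190.] 3679 [ 0.539 -0.006  0.148] [ 0.521 -0.067  0.076] [0.556 0.063 0.217]
wood_lid 0.81 [192. 208.] 4476 [ 0.54  -0.298  0.153] [ 0.521 -0.359  0.078] [ 0.559 -0.23   0.218]
side [[0.86, 0.28, -0.42, 0.05], [-0.51, 0.46, -0.73, -0.9], [-0.01, 0.84, 0.54, 0.73], [0.0, 0.0, 0.0, 1.0]]
blue_drawer 0.65 [244. 213.] 5576 [ 0.492 -0.003  0.052] [ 0.385 -0.071  0.003] [0.543 0.084 0.211]
blue_stay_grip 0.75 [230. 176.] 318 [0.491 0.082 0.104] [0.425 0.073 0.065] [0.543 0.094 0.134]
blue_lid 0.68 [261. 176.] 1158 [ 0.527 -0.019  0.156] [ 0.513 -0.072  0.076] [0.545 0.062 0.219]
blue_stay 0.76 [226. 180.] 346 [0.49  0.082 0.1  ] [ 0.427  0.073 -0.002] [0.543 0.211 0.134]
wood_lid 0.86 [335. 237.] 3300 [ 0.531 -0.306  0.155] [ 0.513 -0.364  0.077] [ 0.551 -0.234  0.219]
```

View pics/a1.png

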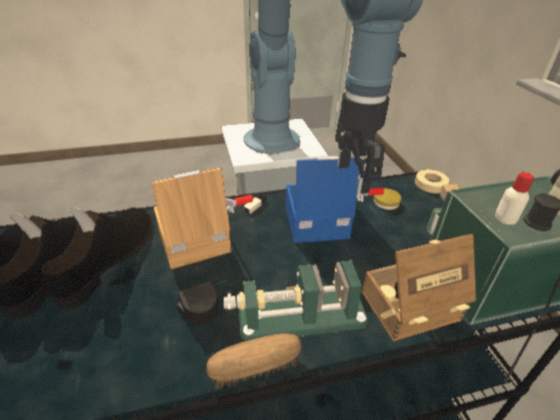

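View pics/a2.png

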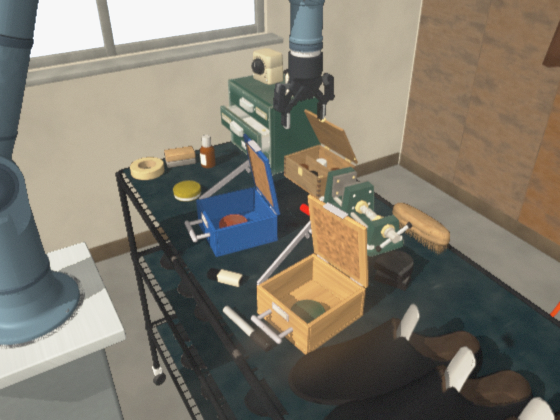

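Scene view: blue box at the middle (lid at 324,190), its red grip at about (376,191), the wooden box to its right (y≈-0.3) with its own grip at (243,201). Measuring red and lid yaw.

```bash
python3 - <<'E'
from h import *
im=cv2.imread("pics/a1.png");d=np.load("scene_d.npy")
h=cv2.cvtColor(im,cv2.COLOR_BGR2HSV)
red=((h[...,0]<8)|(h[...,0]>172))&(h[...,1]>150)&(h[...,2]>90)
n,l,st,c=cv2.connectedComponentsWithStats(red.astype(np.uint8))
for i in range(1,n):
    if st[i,4]>20:
        P=pts("scene",d,l==i);print(c[i].round(),st[i,4],np.median(P,0).round(3),P.min(0).round(3),P.max(0).round(3))
blue=(h[...,0]>100)&(h[...,0]<130)&(h[...,1]>120)
blue[:,:285]=0;blue[:,365:]=0
P=pts("scene",d,blue);P=P[(P[:,2]>.09)&(P[:,2]<.225)&(P[:,0]>.48)&(P[:,0]<.6)]
for _ in range(3):
    m=P.mean(0);nrm=np.linalg.svd(P-m,full_matrices=False)[2][2];nrm*=np.sign(nrm[0]);P=P[abs((P-m)@nrm)<.004]
print("lid",m,nrm,len(P),"yaw",np.arctan2(nrm[1],nrm[0]),"tilt",np.arcsin(nrm[2]))
t=np.array([-nrm[1],nrm[0],0]);t/=np.linalg.norm(t);e=P@t
print("y range",np.percentile(e,[1,99]),P[:,2].max(), "y centre",np.percentile(e,[1,99]).mean())
E
```

```text
[523. 182.] 275 [0.78  0.243 0.287] [0.765 0.236 0.27 ] [0.786 0.259 0.298]
[376. 191.] 95 [0.578 0.099 0.153] [ 0.397  0.007 -0.001] [0.704 0.205 0.253]
[244. 199.] 130 [ 0.546 -0.187  0.154] [ 0.309 -0.207 -0.01 ] [ 0.554 -0.13   0.159]
lid [ 0.53807807 -0.00363652  0.15173737] [ 0.97755765 -0.11870145  0.17404313] 2981 yaw -0.12083498136787439 tilt 0.17493398323333603
y range [-0.00366731  0.13094375] 0.21671395025580042 y centre 0.06363822036988687
```

```bash
cat >> h.py <<'E'
from scipy.spatial.transform import Rotation as R
EX=np.array([.9927,-.1205,0]);EY=np.array([.1205,.9927,0]);EZ=np.array([0,0,1.])
O=.4659*EX+.0636*EY
def w(x,y,z): return O+EX*x/1000+EY*y/1000+EZ*z/1000
def b(p): p=np.array(p)-O; return np.array([p@EX,p@EY,p[2]])*1000
def go(*targets):
    s=state();r=R.from_quat(s["orientation"]);p=np.array(s["ee_pos"])
    print("t",s["clock"],"box mm",b(p).round(1),"toolx",(r.as_matrix().T@np.c_[EX,EY,EZ]).T.round(2).tolist(),"F",np.round(s["force"],1),"open",s["opening"],s["finger_force"])
    for t in targets:
        q=w(*t);print(t,"tool cm",(r.inv().apply(q-p)*100).round(2));p=q
E
python3 -m creep '[0,0,0,0,0,0.121,1, 0,0,0,0,-0.18,0,1, 0,0,0,0,0,0,1]'
python3 -c "
from h import *
go((90,127,222),(90,112,145))"
```

```text
clock: 0.98
ee_pos: [0.6501, 0.0067, 0.2445]
orientation: [0.743, 0.664, -0.066, 0.058]
force: [-0.8, 1.3, -0.2]
opening: 1.002
finger_force: 0.0
t 0.975 box mm [178.7  21.4 244.5] toolx [[-0.01, 1.0, 0.0], [0.98, 0.01, -0.18], [-0.18, -0.0, -0.98]] F [-0.8  1.3 -0.2] open 1.0020572395687555 0.0
(90, 127, 222) tool cm [10.87 -8.77  0.36]
(90, 112, 145) tool cm [-0.13 -0.    7.84]
```

```bash
python3 -m creep '[5.4,-2,0,0,0,0,1, 5.4,-3,0,0,0,0,1, 0,-3.8,0.3,0,0,0,1, 0,0,0,0,0,0,1]'
python3 - <<'E'
from h import *
go((90,112,145))
im,d=read_camera("wrist");cv2.imwrite("pics/b.png",im)
c=get_calibration("wrist");print(c)
print([(r["uv"],r["p"]) for r in search_frame("wrist","blue_stay_grip")])
K=np.array(c["K"]);T=np.array(c["cam_to_world"])
def proj(p):
    q=T[:3,:3].T@(p-T[:3,3]);q=np.array([q[0],-q[1],-q[2]]);n=np.hypot(*q[:2]);th=np.arctan2(n,q[2])
    return K[0,0]*th*q[0]/n+K[0,2],K[1,1]*th*q[1]/n+K[1,2]
print("pred ends",proj(w(90,85,150)),proj(w(90,123,150)))
E
```

```text
clock: 1.48
ee_pos: [0.5721, 0.1164, 0.2219]
orientation: [0.744, 0.662, -0.068, 0.058]
force: [0.9, -0.2, -0.1]
opening: 1.0
finger_force: 0.0
t 1.475 box mm [ 88.  120.9 221.9] toolx [[-0.0, 1.0, -0.0], [0.98, 0.0, -0.18], [-0.18, -0.0, -0.98]] F [ 0.9 -0.2 -0.1] open 1.0004806137645956 0.0
(90, 112, 145) tool cm [0.5  0.23 7.73]
{'K': array([[325.1922621 ,   0.        , 278.16340931],
       [  0.        , 325.1922621 , 209.05395968],
       [  0.        ,   0.        ,   1.        ]]), 'cam_to_world': array([[ 9.92583547e-01,  1.07042728e-01,  5.76173306e-02,
         5.86374203e-01],
       [-1.21562363e-01,  8.76739510e-01,  4.65349786e-01,
         2.14173287e-01],
       [-7.03079880e-04, -4.68902640e-01,  8.83249580e-01,
         3.36236132e-01],
       [ 0.00000000e+00,  0.00000000e+00,  0.00000000e+00,
         1.00000000e+00]])}
[([252.8, 232.9], 0.69)]
pred ends (np.float64(277.98506269496033), np.float64(253.942397974001)) (np.float64(277.90575059396605), np.float64(206.0489557076074))
```

View pics/b.png

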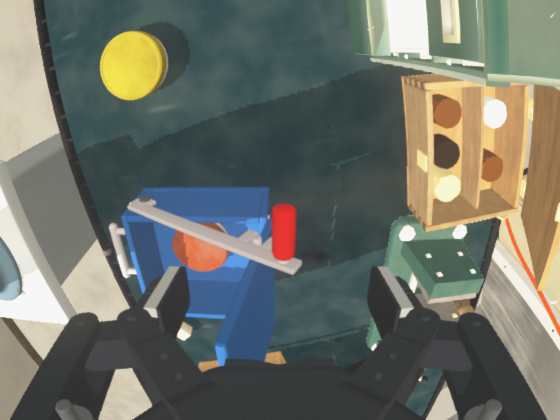

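The wrist view shows the red grip spanning (284,206)–(284,260), within 4 mm of prediction; the fingers straddle it. Going down along the tool and closing.

```bash
python3 -m creep '[0.4,0.5,0,0,0,0,1, 0,0,3.9,0,0,0,1, 0,0,3.9,0,0,0,1, 0,0,0,0,0,0,1, 0,0,0,0,0,0,0, 0,0,0,0,0,0,0, 0,0,0,0,0,0,0, 0,0,0,0,0,0,0]'
python3 -c "
from h import *
go()"
```

```text
clock: 2.58
ee_pos: [0.5745, 0.1065, 0.1465]
orientation: [0.745, 0.66, -0.071, 0.056]
force: [-11.9, -0.0, 13.5]
opening: 0.165
finger_force: 58.8
t 2.575 box mm [ 91.6 111.4 146.5] toolx [[-0.0, 1.0, -0.01], [0.98, -0.0, -0.18], [-0.18, -0.01, -0.98]] F [-11.9  -0.   13.5] open 0.1646884127554724 58.7956827878952
```

```bash
python3 -m creep '[-0.24,-1.03,-1.32,0,0,0,0, -0.22,-1.16,-1.22,0,0,0,0, -0.2,-1.26,-1.1,0,0,0,0, 0,0,0,0,0,0,0]'
python3 -c "
from h import *
go()"
```

```text
clock: 3.08
ee_pos: [0.5433, 0.11, 0.1836]
orientation: [0.745, 0.661, -0.067, 0.059]
force: [-3.9, 2.0, -4.0]
opening: 0.164
finger_force: 59.5
t 3.075 box mm [ 60.2 111.1 183.6] toolx [[-0.0, 1.0, -0.0], [0.98, 0.0, -0.18], [-0.18, -0.0, -0.98]] F [-3.9  2.  -4. ] open 0.16395814318518284 59.46702182292938
```

Following the arc well; continue to about 0.7, then release upward along the tool.

```bash
python3 -m creep '[-0.18,-1.36,-0.97,0,0,0,0, -0.15,-1.46,-0.82,0,0,0,0, -0.12,-1.53,-0.68,0,0,0,0, -0.1,-1.62,-0.54,0,0,0,0, 0,0,0,0,0,0,0]'
python3 -m creep '[0,0,0,0,0,0,0.7, 0,0,0,0,0,0,0.7, 0,0,0,0,0,0,0.7, 0,0,-3.5,0,0,0,0.7, 0,0,-4,0,0,0,0.7, 0,0,0,0,0,0,0.7]'
python3 - <<'E'
from h import *
go((170,111,300),(170,0,300),(110,0,205))
im,d=read_camera("wrist");cv2.imwrite("pics/c.png",im)
im,d=read_camera("scene");cv2.imwrite("pics/d.png",im)
E
```

```text
clock: 3.7
ee_pos: [0.4876, 0.117, 0.2172]
orientation: [0.746, 0.661, -0.064, 0.062]
force: [3.9, 1.6, 6.4]
opening: 0.159
finger_force: 59.1
clock: 4.45
ee_pos: [0.4891, 0.131, 0.29]
orientation: [0.746, 0.661, -0.064, 0.06]
force: [0.1, 0.4, 0.3]
opening: 0.702
finger_force: 0.0
t 4.45 box mm [  3.8 125.4 290. ] toolx [[0.0, 1.0, 0.01], [0.98, 0.0, -0.18], [-0.18, 0.01, -0.98]] F [0.1 0.4 0.3] open 0.70161452058199 0.0
(170, 111, 300) tool cm [-1.59 16.62 -0.64]
(170, 0, 300) tool cm [-1.093e+01 -1.000e-02  1.950e+00]
(110, 0, 205) tool cm [ 1.67 -6.05  9.32]
```

View pics/c.png

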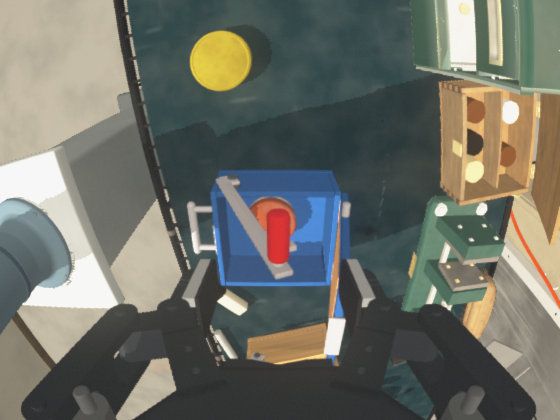

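The stay stands at about 0.7 rad with its grip at (278,240), lid still upright at (335,260). I'll move behind the lid, quarter-turned so the wrist camera trails.

```bash
python3 -m creep '[0,0,0,0,0.18,0,0.3, 0,5,0,0,0,0,0, 0,5,0,0,0,0,0, -4.2,4.6,0,0,0,0,0, -4.2,0,0,0,0,0,0, -4.1,0,0,0,0,0,0, 0,0,0,0,0,0.187,0, 0,0,0,0,0,0.187,0]'
python3 -m creep '[0,0,0,0,0,0.187,0, 0,0,0,0,0,0.187,0, 0,0,0,0,0,0.187,0, 0,0,0,0,0,0.187,0, 0,0,0,0,0,0.187,0, 0,0,0,0,0,0.187,0, 0,0,0,0,0,0.075,0, 0,0,0,0,0,0,0]'
python3 -c "
from h import *
print(state()['qpos'])
go((150,0,204),(105,0,204))"
```

```text
clock: 5.55
ee_pos: [0.6155, -0.0139, 0.2843]
orientation: [0.861, 0.508, -0.002, -0.001]
force: [0.8, 0.4, 0.8]
opening: 0.002
finger_force: 0.0
clock: 6.55
ee_pos: [0.6158, -0.0123, 0.2847]
orientation: [0.998, -0.06, -0.002, 0.0]
force: [-0.1, -0.9, -0.2]
opening: -0.004
finger_force: 0.0
[-0.3421631   0.29864397  0.36131208  1.65118743 -0.11034966  1.21630332
 -1.64837019]
t 6.55 box mm [146.9  -1.6 284.7] toolx [[1.0, -0.0, -0.0], [-0.0, -1.0, -0.0], [-0.0, 0.0, -1.0]] F [-0.1 -0.9 -0.2] open -0.003622328738142003 0.0
(150, 0, 204) tool cm [ 0.35 -0.17  8.07]
(105, 0, 204) tool cm [-4.5   0.    0.02]
```

```bash
python3 -m creep '[0,0,4,0,0,0,0, 0,0,4.1,0,0,0,0, -3.5,0,0,0,0,0,0, -3.4,0,0,0,0,0,0, -1.4,0,0.2,0,0,0,0, -1.4,0,0.3,0,0,0,0, 0,0,0,0,0,0,0]'
python3 -c "
from h import *
go((50,0,199))
im,d=read_camera('scene');cv2.imwrite('pics/e.png',im)
for r in cut_out('scene','blue_lid')[:1]:
  P=pts('scene',d,r['mask']);print(b(np.percentile(P,50,axis=0)),np.percentile(P,97,axis=0))"
```

```text
clock: 7.42
ee_pos: [0.52, -0.0001, 0.2007]
orientation: [0.998, -0.06, -0.001, -0.0]
force: [-0.4, -0.3, 0.5]
opening: -0.004
finger_force: 0.0
t 7.425 box mm [ 50.3  -1.1 200.7] toolx [[1.0, 0.0, -0.0], [0.0, -1.0, 0.0], [-0.0, -0.0, -1.0]] F [-0.4 -0.3  0.5] open -0.0037470725992563444 0.0
(50, 0, 199) tool cm [-0.03 -0.11  0.17]
[ 56.05208983  -2.05383058 140.62255022] [0.55319419 0.06749692 0.20774043]
```

View pics/e.png

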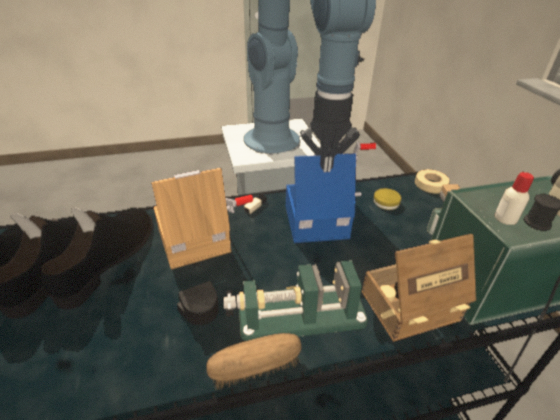

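Fingers at (328,165) sit against the lid's outer face, the stay's grip (368,147) up and clear. Swinging along the arc.

```bash
python3 -m creep '[-2.2,0,0.9,0,0,0,0, -2,0,1.3,0,0,0,0, -1.6,0,1.8,0,0,0,0, 0,0,0,0,0,0,0]'
python3 -m creep '[-1.3,0,2,0,0,0,0, -0.9,0,2.2,0,0,0,0, -0.4,0,2.4,0,0,0,0, 0,0,0.3,0,0,0,0, 0,0,0,0,0,0,0]'
python3 -c "
from h import *
go((-34,0,88))
im,d=read_camera('side');cv2.imwrite('pics/f.png',im)"
```

```text
clock: 8.02
ee_pos: [0.4616, 0.0067, 0.1598]
orientation: [0.998, -0.06, -0.002, 0.0]
force: [0.1, -0.6, -0.2]
opening: -0.002
finger_force: 0.0
clock: 8.65
ee_pos: [0.4389, 0.0098, 0.0927]
orientation: [0.998, -0.061, 0.001, 0.0]
force: [-0.2, -0.9, -0.6]
opening: -0.0
finger_force: 0.0
t 8.65 box mm [-31.4  -0.9  92.7] toolx [[1.0, -0.0, 0.0], [-0.0, -1.0, -0.0], [0.0, 0.0, -1.0]] F [-0.2 -0.9 -0.6] open -0.00047133590714157716 0.0
(-34, 0, 88) tool cm [-0.26 -0.09  0.47]
```

View pics/f.png

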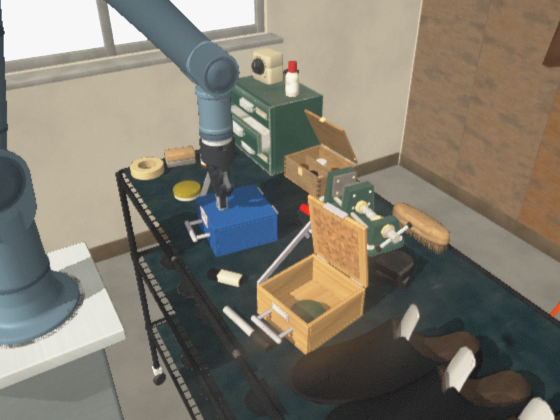

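The lid looks shut (238,203), and the wooden lid is still open. Now a light press until there is contact force, then retreat.

```bash
python3 -m creep '[0,0,0.4,0,0,0,0, 0,0,0.3,0,0,0,0, 0,0,0,0,0,0,0, 0,0,0,0,0,0,0]'; python3 -c "
from h import *
go()"
```

```text
clock: 9.2
ee_pos: [0.4397, 0.0099, 0.0913]
orientation: [0.998, -0.061, -0.0, -0.001]
force: [-15.5, -2.0, 50.5]
opening: -0.001
finger_force: 24.7
t 9.2 box mm [-30.6  -0.8  91.3] toolx [[1.0, -0.0, -0.0], [-0.0, -1.0, 0.0], [-0.0, -0.0, -1.0]] F [-15.5  -2.   50.5] open -0.0005962699806614303 24.67704612761736
```

Firm stop at tip z ≈ 77 mm: shut. Retreating straight up.

```bash
python3 -m creep '[0,0,-2,0,0,0,0, 0,0,-5,0,0,0,0, 0.5,0,-5,0,0,0,0, 0,0,-4,0,0,0,0, 0,0,0,0,0,0,0]'; python3 - <<'E'
from h import *
go()
for cam in ("scene","side"):
    im,d=read_camera(cam)
    for n in ("blue_lid","wood_lid"):
        for r in cut_out(cam,n)[:1]:
            P=pts(cam,d,r["mask"]);print(cam,n,r["p"],np.percentile(P,[5,50,97],axis=0).round(3).tolist())
    if cam=="side": cv2.imwrite("pics/g.png",im)
E
```

```text
clock: 9.82
ee_pos: [0.446, 0.0095, 0.2494]
orientation: [0.998, -0.061, 0.005, -0.002]
force: [0.4, 0.2, 0.5]
opening: 0.003
finger_force: 0.0
t 9.825 box mm [-24.3  -0.4 249.4] toolx [[1.0, -0.0, 0.01], [-0.0, -1.0, 0.0], [0.01, -0.0, -1.0]] F [0.4 0.2 0.5] open 0.002687804654725753 0.0
scene blue_lid 0.83 [[0.404, -0.057, 0.075], [0.481, 0.005, 0.077], [0.545, 0.074, 0.079]]
scene wood_lid 0.82 [[0.522, -0.357, 0.079], [0.54, -0.298, 0.152], [0.559, -0.229, 0.218]]
side blue_lid 0.75 [[0.397, -0.063, 0.07], [0.465, -0.004, 0.077], [0.541, 0.074, 0.079]]
side wood_lid 0.56 [[0.515, -0.363, 0.079], [0.531, -0.305, 0.154], [0.552, -0.233, 0.219]]
```

View pics/g.png

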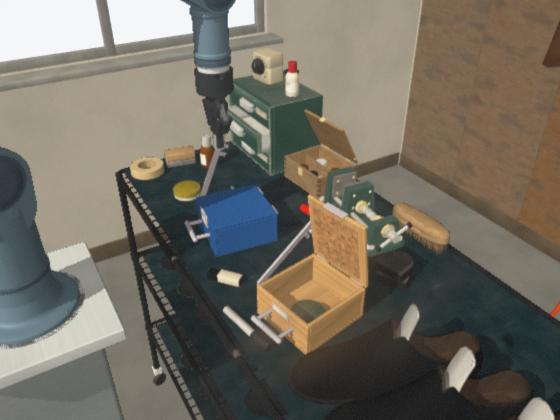

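The blue lid is flat shut (238,208; z 77 mm), the wooden lid stands as before at (338,245), and the arm is clear of everything.

```bash
python3 -c "
from cell import sign_off
print(sign_off())"
```

```text
the job is handed in; nothing more can be done
None
```

The blue lid is shut, with its stay lifted clear at about 0.7 rad. The wooden lid stands open as before, the arm is touching nothing, and the job was handed in at about 10 s of the 40 s allowed.

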